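Seat the horn stake in the keyed bench holder

ROBOT

A 7-joint arm with a two-finger parallel gripper is mounted at the origin on the work surface. World frame = base frame: x ahead of the robot, y to its left, z up, the work surface at z = 0. Lengths are in m, angles in rad, forces in N, time in s.
With the tool pointing down it reaches from about 0.4 to 0.85 m from the base axis. Payload 4.4 kg.
Tool frame: the origin (TCP) lies midway between the tips of the shut fingers; the grasp point (between the pads) lies behind it (env.tcp_to_grasp is the z of the grasp point in the tool frame, in m); z points along the fingers, y is the line along which they close (so a half turn about z gives the same grasp; the last joint's range is limited). The gripper opens to 94 mm and grips with 3 to 60 N. Pads are 16 mm wide; open, the fingers measure 119 mm over their backs; the gripper's body (75 mm by 177 mm) begins 78 mm behind the grasp point.
Start: joints at [1.157, 0.628, 0.038, 1.517, -0.027, 0.996, -0.02], TCP at [0.222, -0.611, 0.205] pointing down, gripper open.
Joint ranges: [-3.06, 3.06], [-0.37, 2.12], [-1.25, 1.32], [0.18, 2.47], [-1.1, 4.24], [0.23, 1.98], [-2.94, 2.94]. Speed limits (rad/s): [2.57, 2.57, 3.14, 3.14, 3.14, 3.14, 3.14].

INTERFACE

Orientations are given as a unit quaternion [x, y, z, w].
In Python, from cell import env gives the robot as it stands. The module is installed in compiled form; this text tells all that it offers.
- The arm moves only by the tool carry_out, never from a script. Its argument "targets" is a list that holds one entry, the list of rows, each a list of 7 numbers: the shift along the tool's x, y, z in cm, then the turn, a rotation vector about the tool's x, y, z in rad, then the opening, from -1 (shut) to 1 (fully open). A call has 1 to 8 rows; each row shifts and turns the commanded pose from where the row before left it, along the tool's axes as they then stand; what a row does not reach is not made up. A row lasts 1/8 s, in which the tool goes at most 62.5 mm and 10.7 degrees, less where a joint would pass 70% of its speed; a pose out of reach is approached as far as the arm can. A call with a gripper value outside its range is refused whole. The fingers move at their own pace and stop on an object; the grip force is fixed at half the most. Time passes only in rows, so rows that do not move let the fingers close. It gives the time, the measured TCP pose, the force, the opening and the grip force at its end, in the units of the state.
- env.observe(): the state, without advancing time (a new reading comes with each control period).
- env.snapshot(name): name is "scene" or "top" or "wrist"; returns the picture (420x560x3 uint8, red, green, blue); there is no depth.
- env.calibration(name): a dict with "camera_matrix" (3x3 intrinsics, pixels), "k1" (the pictures are not rectified: a ray, as slopes to the right and down, at radius r is drawn at 1 + k1 r^2 times it, then the intrinsics apply), "origin" and "attitude" of the camera in the world; the wrist camera has in their place "T_tool_cam" (4x4, takes a point from camera to tool coordinates, whose origin is the TCP and whose axes are the flange's). Camera axes: x right, y down, z forward; pixel columns grow to the right and rows downward; lengths in m; the calibration is good to about 2 mm. A picture is of the moment at which its call begins: read the wrist's pose just before it. calibration takes no time and is no camera call.
- env.job_done(): hands the job in; it is judged then, once.
The state is a dict: "time_s": time; "joint_pos": joint angles; "joint_vel": joint speeds; "joint_efforts": joint torques, N m; "tcp_pos": TCP position; "tcp_rot": TCP orientation; "ft_force": force on the tool from outside, world axes, zero at the start; "wrist_torque": the same for the moment, N m; "opening": finger opening in m; "gripper_force": force on a finger pad.
Only numpy, scipy, OpenCV 4.12 (cv2) and the standard library are available. Lean on these libraries where they do the work, as an engineer would, in place of code of your own. Each camera call takes 0.05 s, during which the arm holds its last target. There are 200 camera calls.

TASK

Get the bench ready for shaping a ring: take the steel stake with the pointed horn out of the wooden rack and lower it, without dropping it, into the dark steel stake holder, turned so that the rib under its horn enters the slot beside the bore, until its collar sits flush on the holder. Let go of it there, and leave the other two stakes standing in the rack.

Things in the scene. Friction and masses are not known exactly. Their poses are not given: they have to be found in the camera images.
- horn_stake: Stake to move, the only one with a pointed horn; steel, about 0.6 kg. Round collar 56 mm across, 0 to 8 mm above the origin; block head with flat sides 26 mm apart in y, x -34 to +16 mm, z 8 to 44 mm: grip these sides over the axis. Horn tapers on to x +66 mm at z 30 mm. Origin: shank axis at the collar's underside, z up, x along the horn. Starts with its collar resting on a 60 mm high wooden rack.
- horn_stake_foot (a point): Foot of the horn stake's shank, 44 mm under its origin, same axes. Shank 20 mm thick, its last 12 mm tapering to 10 mm. A rib 8 mm wide runs down the shank under the horn (+x), out to 18.5 mm from the axis, from the collar to 28 mm below it (thin lead-in to 31 mm). Hangs free in a 43 mm round hole of the rack: lift straight up, 100 mm or more if it is to pass over the other stakes.
- holder_bore (a point): Centre of the bore's mouth on top of the fixed dark steel holder (84 x 84 mm block, 60 mm high). Bore 25 mm across, right through; on one side it opens into a slot 16 mm wide, to 22.5 mm from the axis, full depth. z up, x from bore to slot. Home: the stake's x along this x, collar on the top face. Rib off the slot: it stops 28 mm or more too high. Play about 13 degrees either way.
- flat_stake: Another stake, to be left: square flat head 44 x 44 mm, top 34 mm above the origin; same collar, shank and origin as the horn stake's. The three stand 100 mm apart in a row, in any order, along the middle of the fixed rack (100 x 300 mm, 60 mm high).
- dome_stake: Another stake in the rack, to be left: round mushroom head 54 mm across, top 48 mm above the origin; same collar, shank and origin as the horn stake's.
Not all that is in view belongs to the job. What is shaped like the horn_stake but blue or yellow is not meant. What is shaped like the part that bears holder_bore but blue or pink is not meant.

How it is judged:
At the end, for the whole second after the job is handed in: The horn stake rests upright (within 6 degrees) in the holder, axis within 10 mm of the bore's, horn along the slot (within 28 degrees; the slot ensures it), collar within 4 mm of the holder's top; the other two stakes are within 40 mm of where they started (z of horn_stake in the frame of holder_bore between -0.004 and 0.004 m and horizontal distance between horn_stake and holder_bore below 0.01 m and angle between the x axis of horn_stake and the x axis of holder_bore, either way round below 0.5 rad and angle between horn_stake's own z axis and vertical below 0.1 rad and linear speed of horn_stake below 0.03 m/s and distance of each of flat_stake, dome_stake from where it was at the start of the episode below 0.04 m); the robot touches nothing.
It fails at once if the horn stake is dropped or slammed into the holder (faster than 0.6 m/s within 60 mm of the bore's mouth) (distance between horn_stake and holder_bore below 0.06 m and linear speed of horn_stake above 0.6 m/s).
It fails at once if one of the other two stakes is taken from its place in the rack (moved more than 40 mm) (distance of any of flat_stake, dome_stake from where it was at the start of the episode above 0.04 m).
It also fails if it takes over 45 s, if anything falls off the work surface, if the arm or the gripper's body presses on something with over 40 N, if the wrist force passes 120 N, or if a joint passes its speed limit or range.

## Working session

There is one attempt and no reset: what is moved stays moved. The work goes in short steps, Python scripts to look and compute and a tool call to move; the robot and the scene stay as the last step left them, time stands still between calls to the robot, and variables do not carry over. Pictures are saved under pics/ and viewed, at most 10 in all, crops included, and the job is handed in when it is done.

Besides the shell and the picture viewer there is one more tool, called as name(argument=value, ...) on one line, values as JSON. carry_out: Moves the arm, as the interface text tells. Its arguments: {"type":"object","properties":{"targets":{"type":"array","items":{"type":"array","items":{"type":"array","items":{"type":"number"}}}}},"required":["targets"]}

```bash
mkdir -p pics
python3 - <<'E'
from cell import env
import cv2,numpy as np
s=env.observe(); print({k:np.round(v,3).tolist() for k,v in s.items()}, env.tcp_to_grasp)
for n in("scene","top"):
    cv2.imwrite(f"pics/{n}0.png",env.snapshot(n)[:,:,::-1])
for n in("scene","top","wrist"):
    print(n,env.calibration(n))
E
```

```text
{'time_s': 0.0, 'joint_pos': [1.157, 0.629, 0.038, 1.518, -0.027, 0.996, -0.02], 'joint_vel': [0.002, -0.002, -0.0, 0.0, 0.002, 0.002, 0.001], 'joint_efforts': [-0.0, -54.972, 1.143, -18.663, -0.052, 0.024, 0.0], 'tcp_pos': [0.221, -0.61, 0.205], 'tcp_rot': [0.985, 0.173, -0.0, -0.001], 'ft_force': [-0.482, 0.423, 0.554], 'wrist_torque': [0.025, 0.01, 0.05], 'gripper_force': 0.0, 'opening': 0.094} -0.0188
scene {'camera_matrix': array([[454.80613019,   0.        , 280.99071127],
       [  0.        , 454.80613019, 210.69964523],
       [  0.        ,   0.        ,   1.        ]]), 'k1': -0.11615278253286339, 'origin': array([ 1.05949634, -0.83892552,  0.90751254]), 'attitude': array([ 0.86145164,  0.26871504, -0.12061194, -0.41369803])}
top {'camera_matrix': array([[421.42132395,   0.        , 281.4964939 ],
       [  0.        , 421.42132395, 211.69371268],
       [  0.        ,   0.        ,   1.        ]]), 'k1': -0.11748794030558533, 'origin': array([0.41233224, 0.00945065, 1.13949953]), 'attitude': array([-0.70321444,  0.71003004, -0.01575678,  0.03314393])}
wrist {'camera_matrix': array([[371.9990236 ,   0.        , 273.48418244],
       [  0.        , 371.9990236 , 207.33543911],
       [  0.        ,   0.        ,   1.        ]]), 'k1': -0.017245729966306432, 'T_tool_cam': array([[-3.12610790e-04, -9.72200124e-01, -2.34151278e-01,
         6.81089120e-02],
       [ 9.99999921e-01, -2.46092053e-04, -3.13301905e-04,
        -9.30383195e-04],
       [ 2.46969382e-04, -2.34151357e-01,  9.72200124e-01,
        -1.79643588e-01],
       [ 0.00000000e+00,  0.00000000e+00,  0.00000000e+00,
         1.00000000e+00]])}
```

View pics/top0.png

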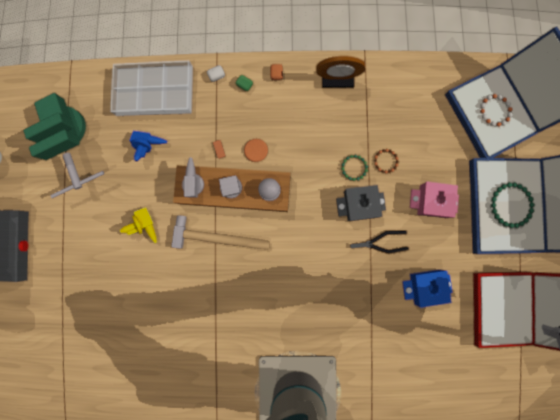

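View pics/scene0.png

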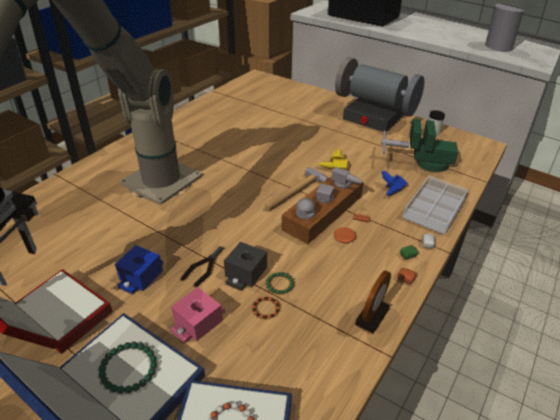

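The top view shows the rack with the horn stake at about (193,183), its horn toward the image top. The flat stake is at (230,187), the dome stake at (269,189) and the dark holder at (363,203). I'll zoom in on the horn stake and holder.

```bash
cat > h.py <<'E'
from cell import env
import cv2,numpy as np
from scipy.spatial.transform import Rotation as R
def rays(n,px,s=None):
    c=env.calibration(n);K=c["camera_matrix"]
    d=cv2.undistortPoints(np.array(px,float).reshape(-1,1,2),K,np.array([c["k1"],0,0,0.]))[:,0]
    d=np.c_[d,np.ones(len(d))]
    if n=="wrist":
        s=s or env.observe();T=c["T_tool_cam"];Rt=R.from_quat(s["tcp_rot"]).as_matrix()
        return np.array(s["tcp_pos"])+Rt@T[:3,3], d@(Rt@T[:3,:3]).T
    return c["origin"], d@R.from_quat(c["attitude"]).as_matrix().T
def at_z(n,px,z,s=None):
    o,d=rays(n,px,s); z=np.broadcast_to(z,len(d))
    return o+d*((z-o[2])/d[:,2])[:,None]
E
python3 - <<'E'
from h import *
im=cv2.imread("pics/top0.png")
a=cv2.resize(im[150:220,165:300],None,fx=5.5,fy=5.5,interpolation=cv2.INTER_CUBIC)[:, :742]
b=cv2.resize(im[178:228,330:465],None,fx=4,fy=4,interpolation=cv2.INTER_CUBIC)
b=np.pad(b,((0,0),(0,742-b.shape[1]),(0,0)))
cv2.imwrite("pics/c1.png",np.vstack([a,b]));print(a.shape,b.shape)
print(at_z("top",[(193,185),(190,165),(363,203)],[.09,.09,.06]))
E
```

```text
(385, 742, 3) (200, 742, 3)
[[ 0.55539615  0.25884839  0.09      ]
 [ 0.60691207  0.26714924  0.09      ]
 [ 0.5074685  -0.17413072  0.06      ]]
```

View pics/c1.png

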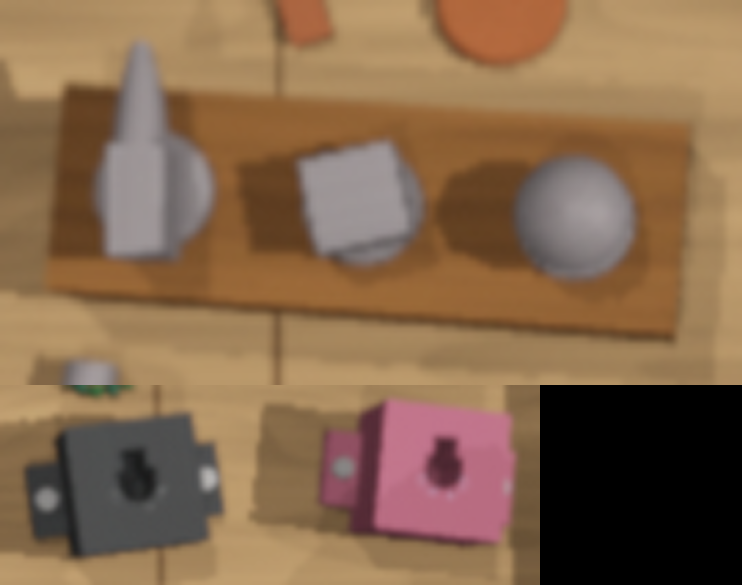

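The crop shows the horn stake's block top with corners at about (106,142) to (165,257) and the horn tip at (140,42). The holder bore is at about (138,480), with its slot toward the image top at (134,452).

Run:
```python
from h import *
f=lambda u,v:(165+(u+.5)/5.5-.5,150+(v+.5)/5.5-.5)
g=lambda u,v:(330+(u+.5)/4-.5,178+(v-385+.5)/4-.5)
p=at_z("top",[f(106,142),f(165,142),f(165,257),f(105,257),f(140,42)],[.104]*4+[.09])
c=p[:4].mean(0);d=p[:4][:2].mean(0)-p[2:4].mean(0);yaw=np.arctan2(d[1],d[0]);d2=p[4]-c
u=np.array([np.cos(yaw),np.sin(yaw)])
print("block",c,yaw,np.arctan2(d2[1],d2[0]),np.linalg.norm(d2[:2]),"origin",c[:2]+.009*u)
q=at_z("top",[g(66,435),g(190,414),g(208,540),g(80,556),g(138,480),g(134,452)],.06)
print(q,q[:4].mean(0));e=q[:2].mean(0)-q[2:4].mean(0);print(np.arctan2(e[1],e[0]), np.linalg.norm(e))
s=env.observe();print(s["tcp_pos"],R.from_quat(s["tcp_rot"]).as_matrix())
```

```text
block [0.55152    0.26525551 0.104     ] 0.005365327350931201 0.026892014529718195 0.07553462113290628 origin [0.56051987 0.26530379]
[[ 0.54120029 -0.13130827  0.06      ]
 [ 0.55408597 -0.21192711  0.06      ]
 [ 0.47250903 -0.22146068  0.06      ]
 [ 0.46313138 -0.13874336  0.06      ]
 [ 0.51163466 -0.1771345   0.06      ]
 [ 0.52976139 -0.17497929  0.06      ]] [ 0.50773166 -0.17585985  0.06      ]
0.10589180262003633 0.08027255592661424
[ 0.22135826 -0.61053454  0.20466624] [[ 9.40124114e-01  3.40831751e-01 -6.06014742e-04]
 [ 3.40832286e-01 -9.40122877e-01  1.52619400e-03]
 [-4.95529507e-05 -1.64136117e-03 -9.99998652e-01]]
```

carry_out(targets=[[[0,0,-2,0,0,0.124,1],[0,0,-2,0,0,0.124,1],[2.75,-3.35,0,0,0,0,1],[2.75,-3.35,0,0,0,0,1],[2.75,-3.35,0,0,0,0,1],[2.75,-3.35,0,0,0,0,1],[2.75,-3.35,0,0,0,0,1],[2.75,-3.35,0,0,0,0,1]]])

```text
time_s: 1.1
tcp_pos: [0.3662, -0.3932, 0.2452]
tcp_rot: [0.999, 0.05, -0.0, -0.0]
ft_force: [0.2, 0.3, -0.1]
opening: 0.0939
gripper_force: 0.0
```

carry_out(targets=[[[2.75,-3.35,0,0,0,0,1],[2.75,-3.35,0,0,0,0,1],[2.75,-3.35,0,0,0,0,1],[2.75,-3.35,0,0,0,0,1],[2.75,-3.35,0,0,0,0,1],[2.75,-3.35,0,0,0,0,0.5],[0,0,0,0,0,0,0.5],[0,0,0,0,0,0,0.5]]])

```text
time_s: 2.1
tcp_pos: [0.5092, -0.1789, 0.2452]
tcp_rot: [0.999, 0.05, -0.001, 0.0]
ft_force: [0.7, -0.6, -0.3]
opening: 0.0709
gripper_force: 0.0
```

Run:
```python
from h import *
import json
s=env.observe();im=env.snapshot("wrist")
json.dump({k:np.array(s[k]).tolist() for k in("tcp_pos","tcp_rot")},open("s1.json","w"))
cv2.imwrite("pics/w1.png",im[:,:,::-1]);print(s["time_s"],s["tcp_pos"],R.from_quat(s["tcp_rot"]).as_matrix(),s["opening"])
```

```text
2.1 [ 0.50920357 -0.17885193  0.24517848] [[ 9.95065855e-01  9.92101202e-02 -1.13832317e-03]
 [ 9.92095816e-02 -9.95066424e-01 -5.20366636e-04]
 [-1.18433280e-03  4.04866507e-04 -9.99999217e-01]] 0.07086459430783555
```

View pics/w1.png

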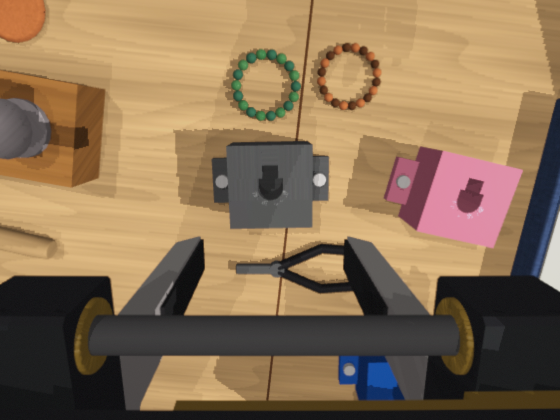

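The dark holder's top face spans about (229,146) to (312,227). The bore centre is near (270,188) and the slot is toward the image top at (270,170).

Run:
```python
from h import *
import json
s=json.load(open("s1.json"));im=cv2.imread("pics/w1.png")
g=cv2.cvtColor(im,cv2.COLOR_BGR2GRAY)[155:215,245:300]
print("med",np.median(g))
m=(g<np.median(g)-18).astype(np.uint8)
n,l,st,ce=cv2.connectedComponentsWithStats(m);k=1+np.argmax(st[1:,4]);print(st[k],ce[k])
for r in (l==k)[st[k][1]:st[k][1]+st[k][3],st[k][0]:st[k][0]+st[k][2]]: print("".join(".#"[int(v)] for v in r))
print(at_z("wrist",[(229,146),(311,145),(313,227),(229,228),(270,188),(270,168)],.06,s))
```

```text
med 88.0
[ 13  10  25  36 691] [24.91751085 27.67293777]
......##############.....
....################.....
....################.....
....################.....
....################.....
....################.....
....################.....
....################.....
....################.....
....################.....
....################.....
....################.....
....################.....
....#################.###
#########################
#########################
#########################
#########################
#########################
#########################
#########################
#########################
#########################
#########################
#########################
#########################
.#######################.
.#######################.
.#######################.
..#####################..
...###################...
....#################....
.....###############.....
......#############......
........#########........
...........##............
[[ 0.54563478 -0.13075272  0.06      ]
 [ 0.55445602 -0.20984634  0.06      ]
 [ 0.4723547  -0.22202329  0.06      ]
 [ 0.46280114 -0.13665474  0.06      ]
 [ 0.5083229  -0.17436848  0.06      ]
 [ 0.52822577 -0.17243421  0.06      ]]
```

carry_out(targets=[[[1.2,-5.45,0,0,0,0,0.5],[1.2,-5.45,0,0,0,0,0.5],[1.2,-5.45,0,0,0,0,0.5],[1.2,-5.45,0,0,0,0,0.5],[1.2,-5.45,0,0,0,0,0.5],[1.2,-5.45,0,0,0,0,0.5],[1.2,-5.45,0,0,0,0,0.5],[1.2,-5.45,0,0,0,0,0.5]]])

```text
time_s: 3.15
tcp_pos: [0.5628, 0.2647, 0.2456]
tcp_rot: [0.999, 0.048, 0.0, 0.001]
ft_force: [1.2, -1.3, -0.5]
opening: 0.0706
gripper_force: 0.0
```

carry_out(targets=[[[0,0,0,0,0,0.085,0.5],[0,0,0,0,0,0,0.5],[0,0,0,0,0,0,0.5]]])

```text
time_s: 3.52
tcp_pos: [0.5625, 0.2631, 0.2455]
tcp_rot: [1.0, 0.007, 0.0, 0.001]
ft_force: [0.2, 0.2, 0.3]
opening: 0.0707
gripper_force: 0.0
```

Run:
```python
from h import *
import json
s=env.observe();im=env.snapshot("wrist")
json.dump({k:np.array(s[k]).tolist() for k in("tcp_pos","tcp_rot")},open("s2.json","w"))
cv2.imwrite("pics/w2.png",im[:,:,::-1]);print(s["time_s"],s["tcp_pos"],R.from_quat(s["tcp_rot"]).as_matrix(),s["opening"])
```

```text
3.525 [0.56250023 0.26306313 0.24552859] [[ 9.99912757e-01  1.32081553e-02  1.53232738e-04]
 [ 1.32083069e-02 -9.99912231e-01 -1.03474435e-03]
 [ 1.39552224e-04  1.03667802e-03 -9.99999453e-01]] 0.07072373422809795
```

View pics/w2.png

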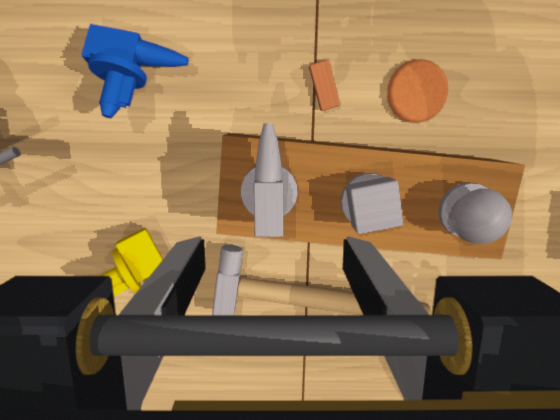

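The horn stake's block top spans about (255,179) to (284,236) and its horn tip is at (268,124). The collar is centred at about (269,191).

Run:
```python
from h import *
import json
s=json.load(open("s2.json"))
p=at_z("wrist",[(255,179),(283.5,179),(284.5,236.5),(254.5,236.5),(268,124),(242,191),(297,191)],[.104]*4+[.09]+[.068]*2,s)
print(p)
c=p[:4].mean(0);print(c, p[5:].mean(0)); d=p[4]-c;print("yaw horn",np.arctan2(d[1],d[0]),np.hypot(*d[:2]))
d=p[4]-p[2:4].mean(0);print("yaw tip-back",np.arctan2(d[1],d[0]))
```

```text
[[0.57811125 0.28040303 0.104     ]
 [0.57842799 0.25554799 0.104     ]
 [0.52587052 0.25363325 0.104     ]
 [0.52552619 0.28078936 0.104     ]
 [0.62489744 0.26969995 0.09      ]
 [0.56026074 0.29479703 0.068     ]
 [0.5609451  0.24104468 0.068     ]]
[0.55198399 0.26759341 0.104     ] [0.56060292 0.26792085 0.068     ]
yaw horn 0.028882983567743 0.07294387334498166
yaw tip-back 0.025082139668294354
```

carry_out(targets=[[[-0.2,-0.5,2,0,0,-0.01,0.5],[0,0,4,0,0,0,0.5],[0,0,4,0,0,0,0.5],[0,0,4,0,0,0,0.5],[0,0,2.2,0,0,0,0.5],[0,0,1,0,0,0,0.5],[0,0,0,0,0,0,0.5],[0,0,0,0,0,0,0.5]]])

```text
time_s: 4.58
tcp_pos: [0.5608, 0.2703, 0.0747]
tcp_rot: [1.0, 0.012, 0.001, -0.0]
ft_force: [-1.0, -0.2, 0.5]
opening: 0.0703
gripper_force: 0.0
```

carry_out(targets=[[[0,0,0,0,0,0,-1],[0,0,0,0,0,0,-1],[0,0,0,0,0,0,-1],[0,0,0,0,0,0,-1],[0,0,0,0,0,0,-1],[0,0,0,0,0,0,-1]]])

```text
time_s: 5.32
tcp_pos: [0.56, 0.2686, 0.0735]
tcp_rot: [1.0, 0.012, -0.0, 0.001]
ft_force: [-1.1, -4.2, 2.5]
opening: 0.0257
gripper_force: 30.0
```

carry_out(targets=[[[0,0,-1,0,0,0,-1],[0,0,-2,0,0,0,-1],[0,0,-3,0,0,0,-1],[0,0,-3,0,0,0,-1],[0,0,-3,0,0,0,-1],[0,0,-1,0,0,0,-1],[0,0,0,0,0,0,-1],[0,0,0,0,0,0,-1]]])

```text
time_s: 6.32
tcp_pos: [0.5588, 0.2698, 0.2019]
tcp_rot: [1.0, 0.012, -0.001, 0.001]
ft_force: [-0.4, 0.2, -6.4]
opening: 0.0255
gripper_force: 30.0
```

Run:
```python
from h import *
s=env.observe();im=env.snapshot("scene")
cv2.imwrite("pics/sc2.png",im[:,:,::-1]);print(s["time_s"],s["tcp_pos"],R.from_quat(s["tcp_rot"]).as_matrix(),s["ft_force"],s["wrist_torque"])
p,M=np.array(s["tcp_pos"]),R.from_quat(s["tcp_rot"]).as_matrix()
print("yaw",np.arctan2(M[1,0],M[0,0]), "tool delta m", M.T@(np.array([.5085,-.1746,p[2]])-p))
```

```text
6.325 [0.55877537 0.26983508 0.20188018] [[ 0.99968391  0.02499147 -0.00273837]
 [ 0.02498834 -0.99968706 -0.00117186]
 [-0.0027668   0.00110306 -0.99999556]] [-0.38665877  0.18741038 -6.44662175] [0.08977297 0.04844061 0.00152295]
yaw 0.02499103215655942 tool delta m [-0.06136517  0.44303954  0.00065849]
```

View pics/sc2.png

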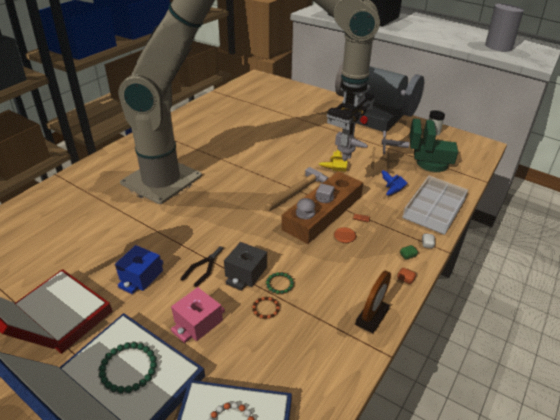

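The scene view shows the horn stake hanging from the gripper at about (348,145). The other two are still standing in the rack.

carry_out(targets=[[[-0.4,3,0,0,0,0,-1],[-0.7,5,0,0,0,0,-1],[-0.7,5,0,0,0,0,-1],[-0.7,5,0,0,0,0,-1],[-0.7,5,0,0,0,0,-1],[-0.7,5,0,0,0,0,-1],[-0.7,5,0,0,0,0,-1],[-0.7,5,0,0,0,0,-1]]])

```text
time_s: 7.38
tcp_pos: [0.5157, -0.1125, 0.2027]
tcp_rot: [1.0, 0.012, -0.001, -0.0]
ft_force: [1.3, -0.3, -5.5]
opening: 0.0257
gripper_force: 30.0
```

carry_out(targets=[[[-0.6,4.3,0,0,0,0,-1],[-0.2,2,0,0,0,0,-1],[0,0,0,0,0,-0.083,-1],[0,0,0,0,0,0,-1],[0,0,0,0,0,0,-1],[0,0,0,0,0,0,-1]]])

```text
time_s: 8.12
tcp_pos: [0.5099, -0.1738, 0.2033]
tcp_rot: [0.999, 0.054, -0.0, -0.0]
ft_force: [-0.3, 0.4, -5.7]
opening: 0.0262
gripper_force: 30.0
```

Run:
```python
from h import *
s=env.observe();im=env.snapshot("wrist")
cv2.imwrite("pics/w3.png",im[:,:,::-1]);print(s["time_s"],s["tcp_pos"],R.from_quat(s["tcp_rot"]).as_matrix(),s["ft_force"])
p,M=np.array(s["tcp_pos"]),R.from_quat(s["tcp_rot"]).as_matrix()
print("yaw",np.arctan2(M[1,0],M[0,0]), "tool delta m", M.T@(np.array([.5085,-.1746,p[2]])-p))
# predicted block/tip pixels are fixed in tool; tip -> tool-frame coordinates via ray printed later
```

```text
8.125 [ 0.50992763 -0.17377571  0.20331037] [[ 9.94189879e-01  1.07640244e-01 -2.48768900e-04]
 [ 1.07640279e-01 -9.94189898e-01  1.28977699e-04]
 [-2.33440336e-04 -1.55005876e-04 -9.99999961e-01]] [-0.33842294  0.35832925 -5.74299046]
yaw 0.10784923387356121 tool delta m [-1.50806582e-03  6.65830283e-04  2.48835795e-07]
```

View pics/w3.png

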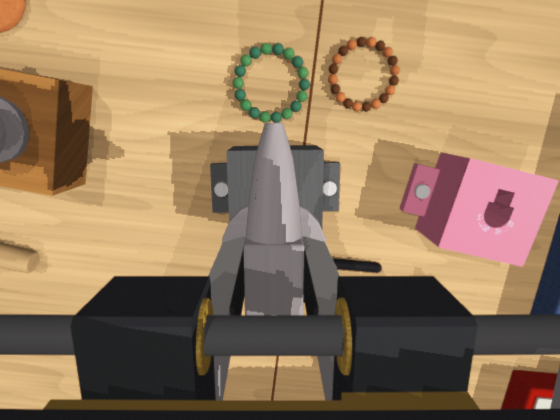

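The horn points along the slot with its tip at (274,123). The holder's top face spans (228,147) to (323,147), so they are nearly aligned. I'll check the stake's offset in the hand.

Run:
```python
from h import *
s=env.observe();p,M=np.array(s["tcp_pos"]),R.from_quat(s["tcp_rot"]).as_matrix()
z0=p[2]
for px,tz in [((274,122),-.0165),((247,241),-.0305),((303,241),-.0305)]:
    w=at_z("wrist",[px],z0-tz,s)[0]; print(px,M.T@(w-p))
w=at_z("wrist",[(228,150),(323,150)],.06,s);print(w,w.mean(0),M.T@(w.mean(0)-p))
```

```text
(274, 122) [ 0.06612538 -0.00085322 -0.01650832]
(247, 241) [ 0.01734318 -0.0122536  -0.03050121]
(303, 241) [ 0.01733829  0.01136086 -0.03050312]
[[ 0.54623116 -0.12929754  0.06      ]
 [ 0.55503558 -0.2106973   0.06      ]] [ 0.55063337 -0.16999742  0.06      ] [0.04087514 0.00061126 0.14339846]
```

carry_out(targets=[[[-0.2,0.1,2,0,0,0,-1],[0,0,3,0,0,0,-1],[0,0,2,0,0,0,-1],[0,0,0.8,0,0,0,-1],[0,0,0,0,0,0,-1],[0,0,0,0,0,0,-1],[0,0,0,0,0,0,-1]]])

```text
time_s: 9.05
tcp_pos: [0.5087, -0.1756, 0.1263]
tcp_rot: [0.999, 0.054, 0.001, 0.0]
ft_force: [-0.3, 0.0, -5.1]
opening: 0.0259
gripper_force: 30.0
```

Run:
```python
from h import *
s=env.observe()
p,M=np.array(s["tcp_pos"]),R.from_quat(s["tcp_rot"]).as_matrix()
print(p,"yaw",np.arctan2(M[1,0],M[0,0]), M[2], "tool delta m", M.T@(np.array([.5085,-.1746,p[2]])-p)-[.0007,-.0006,0],s["ft_force"])
```

```text
[ 0.50866081 -0.1756451   0.12630346] yaw 0.10773821403354887 [ 1.58614381e-03  6.91491234e-04 -9.99998503e-01] tool delta m [-7.47500039e-04 -4.56335216e-04 -8.05789641e-07] [-0.32874443  0.02880776 -5.0637944 ]
```

Within 1 mm of the bore. I'll lower slowly and watch the force.

carry_out(targets=[[[-0.1,0,0.8,0,0,0,-1],[0,0,0.6,0,0,0,-1],[0,0,0.6,0,0,0,-1],[0,0,0,0,0,0,-1]]])

```text
time_s: 9.55
tcp_pos: [0.5068, -0.1754, 0.1048]
tcp_rot: [0.999, 0.054, -0.0, -0.0]
ft_force: [0.5, 0.3, -4.6]
opening: 0.0255
gripper_force: 30.0
```

carry_out(targets=[[[0,0,0.5,0,0,0,-1],[0,0,0.5,0,0,0,-1],[0,0,0,0,0,0,-1]]])

```text
time_s: 9.93
tcp_pos: [0.5068, -0.1754, 0.0951]
tcp_rot: [0.999, 0.054, -0.0, -0.0]
ft_force: [-0.4, -0.5, -6.4]
opening: 0.0259
gripper_force: 30.0
```

carry_out(targets=[[[0,0,0.6,0,0,0,-1],[0,0,0.6,0,0,0,-1],[0,0,0.4,0,0,0,-1],[0,0,0.3,0,0,0,-1],[0,0,0,0,0,0,-1]]])

```text
time_s: 10.55
tcp_pos: [0.5068, -0.1755, 0.0762]
tcp_rot: [0.999, 0.054, -0.0, -0.0]
ft_force: [0.1, -0.2, -6.7]
opening: 0.0256
gripper_force: 30.0
```

carry_out(targets=[[[0,0,0.1,0,0,0,-1],[0,0,0.1,0,0,0,-1],[0,0,0.1,0,0,0,-1],[0,0,0,0,0,0,-1]]])

```text
time_s: 11.05
tcp_pos: [0.5071, -0.1756, 0.0735]
tcp_rot: [0.999, 0.054, 0.0, 0.0]
ft_force: [-0.3, 0.1, -5.7]
opening: 0.0259
gripper_force: 30.0
```

carry_out(targets=[[[0,0,0.1,0,0,0,-1],[0,0,0.1,0,0,0,-1],[0,0,0,0,0,0,-1]]])

```text
time_s: 11.42
tcp_pos: [0.5071, -0.1755, 0.0734]
tcp_rot: [0.999, 0.054, 0.0, 0.0]
ft_force: [-4.1, 1.8, 12.5]
opening: 0.026
gripper_force: 30.0
```

Contact at the expected height: force is +12.5 N and TCP z is 0.0734, the same as when the stake stood in the rack. Letting go.

carry_out(targets=[[[0,0,-0.1,0,0,0,0.4],[0,0,0,0,0,0,0.4],[0,0,0,0,0,0,0.4],[0,0,0,0,0,0,0.4],[0,0,-1,0,0,0,0.4],[0,0,-3,0,0,0,0.4],[0,0,-5,0,0,0,0.4],[0,0,-5,0,0,0,0.4]]])

```text
time_s: 12.42
tcp_pos: [0.5068, -0.1755, 0.2144]
tcp_rot: [0.999, 0.054, 0.0, 0.0]
ft_force: [-0.3, -1.3, 0.0]
opening: 0.0658
gripper_force: 0.0
```

carry_out(targets=[[[0,0,-3,0,0,0,0.4],[0,0,0,0,0,0,0.4],[0,0,0,0,0,0,0.4]]])

```text
time_s: 12.8
tcp_pos: [0.5063, -0.1753, 0.2419]
tcp_rot: [0.999, 0.054, -0.001, -0.0]
ft_force: [-0.4, -0.2, -0.7]
opening: 0.0659
gripper_force: 0.0
```

Run:
```python
from h import *
s=env.observe();a=env.snapshot("scene")[120:300,170:400,::-1];b=env.snapshot("wrist")[100:300,130:430,::-1]
a=cv2.resize(a,(383,300));b=cv2.resize(b,(417,300))
cv2.imwrite("pics/f.png",np.hstack([a,b]));print(s["time_s"],s["tcp_pos"],s["ft_force"],s["opening"])
```

```text
12.8 [ 0.50631158 -0.17527945  0.24191555] [-0.44238363 -0.22907333 -0.67174854] 0.06593093514413198
```

View pics/f.png

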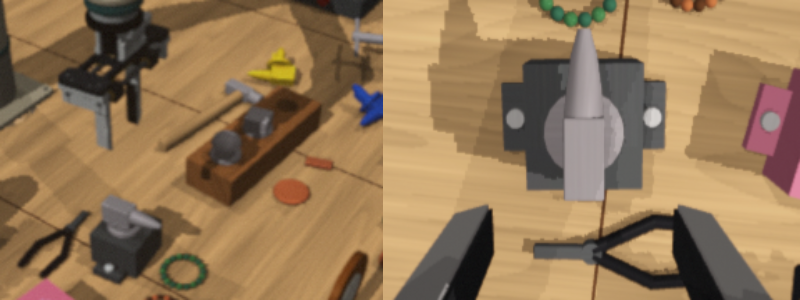

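The stake sits upright with its collar on the holder (right panel, about (584,130)) and the horn along the slot. The gripper is clear and the other two stakes are in the rack.

```bash
python3 -c "
from cell import env
print(env.job_done())"
```

```text
the job is handed in; nothing more can be done
None
```

The horn stake is seated in the dark steel holder with its collar down on the top face and its horn along the slot; the gripper has let go and is clear, the other two stakes still stand in the rack, and the job was handed in at about 13 s (no verdict was returned).

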